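# Prop a training console's door open on its stay

### The arm

A 7-joint arm with a two-finger parallel gripper is mounted at the origin on the work surface. World frame = base frame: x ahead of the robot, y to its left, z up, the work surface at z = 0. Lengths are in m, angles in rad, forces in N, time in s.
With the tool pointing down it reaches from about 0.4 to 0.875 m from the base axis. Payload 19.3 kg.
Tool frame: the origin (TCP) lies midway between the tips of the shut fingers; the grasp point (between the pads) lies bot.tcp_to_grasp behind it (bot.tcp_to_grasp is the distance from the TCP to the grasp point, in m); z points along the fingers, y is the line along which they close (so a half turn about z gives the same grasp; the last joint's range is limited). The gripper opens to 85 mm and grips with 20 to 120 N. Pads are 22 mm wide; open, the fingers measure 114 mm over their backs; the gripper's body (76 mm by 85 mm) begins 54 mm behind the grasp point. The pads swing forward as they close: fully open they stand 13 mm farther back than shut.
Start: joints at [-1.296, 0.521, -0.036, 1.599, 0.021, 1.021, -0.113], TCP at [0.211, 0.588, 0.231] pointing down, gripper open.
Joint ranges: [-2.91, 2.91], [-0.3, 2.13], [-1.5, 1.42], [0.17, 2.43], [-1.26, 4.41], [0.16, 1.93], [-2.52, 2.52]. Speed limits (rad/s): [1.89, 1.89, 2.39, 2.39, 3.01, 3.01, 3.01].

### API

Orientations are given as [roll, pitch, yaw] about the fixed x, y, z axes, in that order (R = Rz(yaw) Ry(pitch) Rx(roll)).
In Python, from workcell import observe, imaging, bot gives the robot as it stands.
- The arm moves only by the tool send_rows, never from a script. Its argument "plan" is text: rows parted by semicolons, each of 7 numbers parted by spaces: the shift along the tool's x, y, z in m, then the turn, a rotation vector about the tool's x, y, z in degrees, then the finger opening in m, from 0 to 0.0854. In form: dx dy dz rx ry rz claw; .... A call has 1 to 10 rows; each row is the pose to reach, as a shift and turn from the pose commanded when the call began, along the tool's axes at that moment; what a row does not reach only later rows make up. A row lasts 1/12 s, in which the tool goes at most 41.7 mm and 7.16 degrees, less where a joint would pass 70% of its speed; a pose out of reach is approached as far as the arm can. A call with a gripper value outside its range is refused whole. The fingers move at their own pace and stop on an object; "grip_force" is the grip in N (left out, the last holds). Time passes only in rows, so rows that repeat a pose let the fingers close. It gives the time, the measured TCP pose, the force, the opening and the grip force at its end, in the units of the state.
- observe(): the state, without advancing time (a new reading comes with each control period).
- imaging.grab_frame(name): name is "side" or "top" or "wrist"; returns a dict with "color" (384x512x3 uint8, red, green, blue), "fx", "fy", "cx", "cy" (pixels), "eye" and "orientation" of the camera in the world; the wrist camera has in their place "tool_from_camera" (4x4, takes a point from camera to tool coordinates, whose origin is the TCP and whose axes are the flange's). Camera axes: x right, y down, z forward; pixel columns grow to the right and rows downward; lengths in m; the calibration is good to about 2 mm. The wrist camera is an equidistant fisheye: a pixel r from the principal point sees the ray r / f radians off the axis. A picture is of the moment at which its call begins: read the wrist's pose just before it. There is no depth.
- bot.job_done(): hands the job in; it is judged then, once.
The state is a dict: "clock": time; "qpos": joint angles; "qd": joint speeds; "joint_efforts": joint torques, N m; "position": TCP position; "tool_rot": TCP orientation; "force": force on the tool from outside, world axes, zero at the start; "moment": the same for the moment, N m; "grip_width": finger opening in m; "finger_force": force on a finger pad.
Only numpy, scipy, OpenCV 4.12 (cv2) and the standard library are available. Lean on these libraries where they do the work, as an engineer would, in place of code of your own. Each camera call takes 0.05 s, during which the arm holds its last target. There are 200 camera calls.

### The job

Prop the blue door of the control console open at the service width: with the stay arm on the door's top edge, push the door open and drop the stay's middle hole (the one ringed in yellow) fully down over the peg on the console's roof, then let go. The peg is clamped somewhere along its slot, so feel for it gently instead of forcing the stay down, and leave the other things where they are.

Things in the scene. Friction and masses are not known exactly. Their poses are not given: they have to be found in the camera images.
- console: Grey steel control console standing on the bench, fixed: 240 deep (x) x 300 wide (y) x 160 high. Origin: centre of its underside. Its open front looks to its own -x and is closed by a blue door (270 wide, 16 thick, 20 to 150 mm above the bench); its flat roof is at height 160.
- door_hinge (a point): Point on the door's vertical hinge axis, at roof height (console frame: -120, +130, 160 mm).
- door (a joint): Door angle in rad: 0 closed, grows as the door swings out towards the console's -x (free edge at the console's -y side); seen from above it turns clockwise when opening, about 0.25 to 0.75 rad when propped. Its hinge is stiff (about 0.25 N m of friction, 1.6 N at the stay's pivot): the door stays where it is left. It starts shut or slightly ajar (up to 0.12); its stop is at 1.4.
- stay: Flat steel stay arm on the door's top edge, 26 wide, 5 thick, 244 long, 0.16 kg. Origin: its pivot, at its underside, 168 mm above the bench; x runs along the arm to its free end, z up. Three 11 mm through holes at 85, 130 and 175 mm from the pivot. At the start it lies level over the roof, turned to the console's -y side, beside the peg.
- stay_pivot (a point): The stay's pivot on the door, 10 mm in front of and 160 mm along from the hinge axis (door shut: console frame x -130, y -30). The stay turns left and right here with slight friction (1.5 rad either way from square to the door) and its free end lifts up to 0.6 rad; let go, it drops back to level and no lower, 2 mm above the bracket.
- stay_hole (a point): Centre of the stay's middle hole (130 mm from the pivot, ringed in yellow), at the stay's underside.
- stay_knob (a point): Red upright round knob near the stay's free end, 215 mm from the pivot, 16 mm across and 34 mm tall above the stay's upper face; this point is on its axis, 22 mm above the stay's upper face (12 mm below the knob's top).
- bracket: Brass slotted bracket fixed on the roof, 72 (x) x 26 x 6 mm; origin: centre of its underside; slot along x. An upright black peg, 8 mm across, top edge bevelled 1 mm, is clamped in the slot at y = 0 and anywhere from -17 to +17 mm along x (not measured). Peg top: 21 mm above the roof, 13 above the level stay's underside, 8 above its upper face.
- relay: Small white relay with a blue top standing on the roof, 36 x 30 x 46 mm; origin at its underside. Leave it alone.
- lampholder: White porcelain lampholder on the bench beside the console, 68 mm across, 40 mm high; origin at its underside. Leave it alone.
- contactor: Black contactor on the bench beside the console, 70 x 45 x 78 mm; origin at its underside. Leave it alone.
- spanner: Steel spanner lying on the bench beside the console. Leave it alone.

How it is judged:
On the way:
1. the stay's free end is lifted off level (more than 0.05 rad) (angle between stay's own z axis and vertical above 0.05 rad), for 0.1 s.
At the end, for the whole second after the job is handed in: The stay lies level (within 0.025 rad) with its middle hole down over the peg (hole centre within 21 mm along and 6 mm across the slot of the bracket's centre), the door standing open more than 0.2 rad and at rest (under 0.02 rad/s) (x of stay_hole in the frame of bracket between -0.021 and 0.021 m and y of stay_hole in the frame of bracket between -0.006 and 0.006 m and angle between stay's own z axis and vertical below 0.025 rad and value of joint door above 0.2 rad and velocity of joint door between -0.02 and 0.02 rad/s); the robot touches nothing.
It fails at once if the stay is pressed or knocked against the peg or bracket with more than 25 N (contact force between stay and bracket above 25 N).
It fails at once if the relay is moved more than 20 mm (distance of relay from where it was at the start of the episode above 0.02 m).
It fails at once if the lampholder is moved more than 20 mm (distance of lampholder from where it was at the start of the episode above 0.02 m).
It fails at once if the contactor is moved more than 20 mm (distance of contactor from where it was at the start of the episode above 0.02 m).
It fails at once if the spanner is moved more than 20 mm (distance of spanner from where it was at the start of the episode above 0.02 m).
It also fails if it takes over 72 s, if anything falls off the work surface, if the arm or the gripper's body presses on something with over 40 N, if the wrist force passes 120 N, or if a joint passes its speed limit or range.

## Working session

There is one attempt and no reset: what is moved stays moved. The work goes in short steps, Python scripts to look and compute and a tool call to move; the robot and the scene stay as the last step left them, time stands still between calls to the robot, and variables do not carry over. Pictures are saved under pics/ and viewed, at most 10 in all, crops included, and the job is handed in when it is done.

Besides the shell and the picture viewer there is one more tool, called after "Request:" as name(argument=value, ...), one argument or row to a line, values as JSON. send_rows: Moves the arm, as the interface text tells. Its arguments: {"type":"object","properties":{"plan":{"type":"string"},"grip_force":{"type":"number"}},"required":["plan"]}

```bash
mkdir -p pics; cat > h.py <<'E'
import numpy as np, cv2
from workcell import observe, imaging, bot
from scipy.spatial.transform import Rotation as R
def grab(n,save=None):
    s=observe(); f=imaging.grab_frame(n); f['s']=s
    if save: cv2.imwrite('pics/'+save,f['color'][:,:,::-1])
    return f
E
python3 - <<'E'
from h import *
s=observe(); print({k:np.round(v,3) for k,v in s.items()}, bot.tcp_to_grasp)
a=grab('side','side0.png'); b=grab('top','top0.png')
for f in (a,b): print({k:np.round(f[k],4) for k in f if k not in('color','s')})
E
```

```text
{'clock': np.float64(0.0), 'qpos': array([-1.296,  0.522, -0.036,  1.6  ,  0.021,  1.021, -0.113]), 'qd': array([-0.001,  0.002,  0.   , -0.001,  0.002, -0.001, -0.   ]), 'joint_efforts': array([-0.0000e+00, -9.2713e+01,  1.9800e+00, -3.6991e+01,  1.8000e-02,
        9.0000e-03, -0.0000e+00]), 'position': array([0.211, 0.588, 0.231]), 'tool_rot': array([-3.141,  0.   ,  2.797]), 'force': array([-0.058,  0.508, -0.703]), 'moment': array([-0.007, -0.033, -0.016]), 'finger_force': np.float64(0.0), 'grip_width': np.float64(0.085)} 0.0187
{'fx': np.float64(416.341), 'fy': np.float64(416.341), 'cx': np.float64(251.9781), 'cy': np.float64(189.6723), 'eye': array([0.5045, 0.7656, 0.9038]), 'orientation': array([-2.4132, -0.0081, -3.0797])}
{'fx': np.float64(405.6166), 'fy': np.float64(405.6166), 'cx': np.float64(250.4277), 'cy': np.float64(191.4412), 'eye': array([0.4677, 0.0756, 1.1071]), 'orientation': array([-3.0509,  0.0054, -1.5915])}
```

View pics/side0.png

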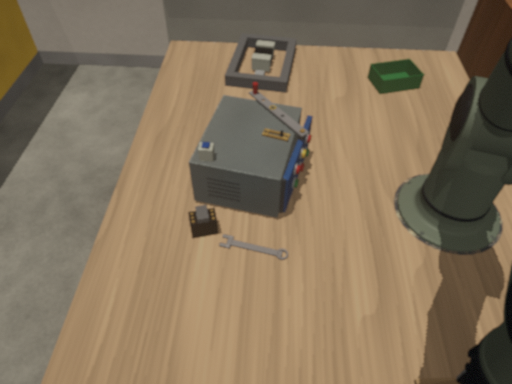

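View pics/top0.png

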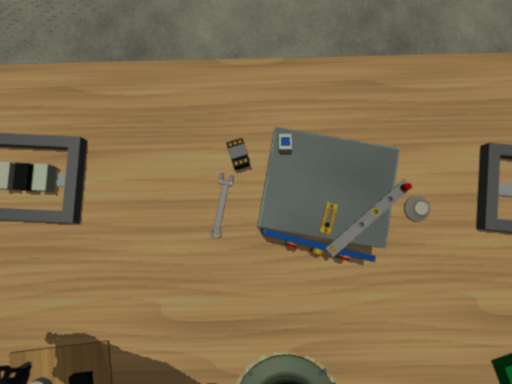

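The side view shows the console with the stay, with the red knob at (255,88) and the bracket at (275,134). In the top view the bracket is at (329,218), the knob at (406,187), the stay pivot near (333,250) and the ring near (376,212); the relay is at (286,142) and the lampholder at (417,209).

```bash
cat >> h.py <<'E'
def ray(f,u,v):
    Rm=R.from_euler('xyz',f['orientation']).as_matrix()
    return f['eye'],Rm@np.array([(u-f['cx'])/f['fx'],(v-f['cy'])/f['fy'],1.])
def onz(f,u,v,z):
    e,d=ray(f,u,v); return e+d*(z-e[2])/d[2]
def blobs(f,lo,hi,roi,amin=3):
    x0,y0,x1,y1=roi; hsv=cv2.cvtColor(f['color'],cv2.COLOR_RGB2HSV)[y0:y1,x0:x1]
    m=cv2.inRange(hsv,np.array(lo),np.array(hi)); n,l,st,c=cv2.connectedComponentsWithStats(m)
    return [(np.round(c[i]+[x0,y0],1),st[i,4],np.argwhere(l==i)[:,::-1]+[x0,y0]) for i in range(1,n) if st[i,4]>=amin]
E
python3 - <<'E'
from h import *
f=grab('top')
roi=(255,120,425,270)
for nm,lo,hi,z in (('yel',(18,110,60),(35,255,255),.166),('red',(0,130,60),(8,255,255),.207),('red2',(172,130,60),(180,255,255),.207),('blue',(100,130,50),(125,255,255),.15)):
    for c,a,p in blobs(f,lo,hi,roi,4):
        r=cv2.minAreaRect(p.astype(np.float32)); print(nm,c,a,np.round(onz(f,*c,z),4),[np.round(onz(f,*q,z)[:2],3).tolist() for q in cv2.boxPoints(r)] if a>60 else '')
im=f['color'][120:270,255:425]; cv2.imwrite('pics/topc.png',cv2.resize(im[:,:,::-1],None,fx=4,fy=4,interpolation=cv2.INTER_CUBIC))
E
```

```text
yel [272.4 121.2] 111 [0.7191 0.0234 0.166 ] [[0.723, 0.065], [0.727, -0.035], [0.715, -0.035], [0.711, 0.065]]
yel [341.6 122.6] 14 [ 0.7122 -0.1399  0.166 ] 
yel [355.9 123. ] 54 [ 0.7104 -0.1736  0.166 ] 
yel [367.6 122.1] 7 [ 0.712  -0.2013  0.166 ] 
yel [377. 121.] 10 [ 0.7142 -0.2236  0.166 ] 
yel [382.  122.4] 5 [ 0.7105 -0.2352  0.166 ] 
yel [406.3 126.9] 39 [ 0.6984 -0.2919  0.166 ] 
yel [414.6 120.8] 5 [ 0.7127 -0.3123  0.166 ] 
yel [309.3 127.3] 160 [ 0.7025 -0.0633  0.166 ] [[0.7, 0.002], [0.719, -0.0], [0.708, -0.134], [0.689, -0.132]]
yel [264.8 127.2] 46 [0.7051 0.0418 0.166 ] 
yel [395.  126.5] 4 [ 0.7    -0.2654  0.166 ] 
yel [398.  125.4] 5 [ 0.7025 -0.2726  0.166 ] 
yel [412.8 125.2] 4 [ 0.7022 -0.3074  0.166 ] 
yel [278.5 126. ] 4 [0.7073 0.0093 0.166 ] 
yel [371.6 129.1] 13 [ 0.695  -0.2099  0.166 ] 
yel [401.8 128.2] 5 [ 0.6956 -0.2811  0.166 ] 
yel [349.1 132.6] 14 [ 0.6877 -0.1566  0.166 ] 
yel [383.5 135.5] 48 [ 0.679  -0.2372  0.166 ] 
yel [396.3 132.2] 14 [ 0.6862 -0.2677  0.166 ] 
yel [270.  133.7] 6 [0.6892 0.0299 0.166 ] 
yel [321.2 132.8] 4 [ 0.6887 -0.
[... 3304 characters left out ...]
364.  268.8] 28 [ 0.3703 -0.1771  0.166 ] 
yel [391.  268.4] 46 [ 0.37   -0.2387  0.166 ] 
yel [418.  267.5] 4 [ 0.3707 -0.3004  0.166 ] 
yel [422.2 267.8] 6 [ 0.3699 -0.31    0.166 ] 
yel [347.8 268.8] 4 [ 0.371  -0.1401  0.166 ] 
red [407.5 185.9] 43 [ 0.5546 -0.2711  0.207 ] 
red [290.9 245.3] 30 [ 0.4288 -0.0078  0.207 ] 
red [310.6 249.8] 5 [ 0.4181 -0.0508  0.207 ] 
red [343.3 258. ] 30 [ 0.3988 -0.1218  0.207 ] 
blue [285. 141.] 49 [ 0.6744 -0.0064  0.15  ] 
blue [294.6 239. ] 390 [ 0.4408 -0.0222  0.15  ] [[0.453, 0.053], [0.467, 0.049], [0.428, -0.098], [0.414, -0.094]]
blue [356.7 254.2] 192 [ 0.4026 -0.1659  0.15  ] [[0.406, -0.124], [0.42, -0.128], [0.4, -0.208], [0.386, -0.204]]
```

View pics/topc.png

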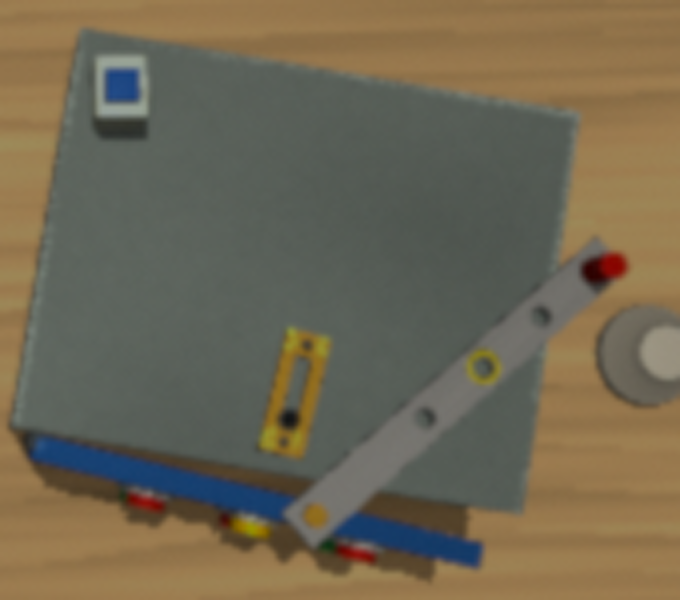

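```bash
cat > geo.py <<'E'
from h import *
from scipy.optimize import brentq
def geom(f):
    c=lambda u,v,z:onz(f,255+u/4,120+v/4,z)[:2]
    bl,br,fl,fr=[c(*q,.16) for q in((82,30),(577,116),(13,428),(522,510))]
    print('corners',*[np.round(q,4) for q in (bl,br,fl,fr)],'w',np.linalg.norm(bl-br),np.linalg.norm(fl-fr),'d',np.linalg.norm(bl-fl),np.linalg.norm(br-fr))
    x=(bl-fl)+(br-fr); yv=(bl-br)+(fl-fr); yaw=np.mean([np.arctan2(x[1],x[0]),np.arctan2(-yv[0],yv[1])])
    o=(bl+br+fl+fr)/4
    return o,yaw,c(289,418,.181),c(315,515,.175),c(483,367,.173),c(613,265,.207)
def rot(a): return np.array([[np.cos(a),-np.sin(a)],[np.sin(a),np.cos(a)]])
E
python3 - <<'E'
from geo import *
f=grab('top'); o,yaw,peg,piv,ring,knob=geom(f)
print('o',o,'yaw',yaw,'peg',peg,'piv',piv,'ring',ring,'knob',knob)
C=rot(yaw); H=o+C@[-.12,.13]
con=lambda p:C.T@(p-o)
print('H',H,'con: peg',con(peg),'piv',con(piv),'ring',con(ring),'knob',con(knob), 'lens',np.linalg.norm(piv-ring),np.linalg.norm(piv-knob))
P=lambda th:H+C@rot(-th)@[-.01,-.16]
th0=np.arctan2(*(-con(piv)+con(H))[[0,1]])
v=con(piv)-con(H); th0=np.arctan2(v[1],v[0])-np.arctan2(-.16,-.01); print('door now',-th0)
th=brentq(lambda t:np.linalg.norm(P(t)-peg)-.13,0,1); d=(peg-P(th))/.13
print('theta',th,'P',P(th),'dir',np.arctan2(d[1],d[0]),'knob goal',P(th)+.215*d,'P(now)',P(-th0), 'dirnow',np.arctan2(*(knob-piv)[::-1]),np.arctan2(*(ring-piv)[::-1]))
print('bracket rect centre',con(onz(f,255+295/4,120+392/4,.166)[:2]))
E
```

```text
corners [0.7053 0.0161] [ 0.6471 -0.2747] [0.4705 0.0624] [ 0.4172 -0.2305] w 0.2965840683996865 0.29778368364723673 d 0.23931140308872365 0.23410294251373445
o [ 0.56004894 -0.10666507] yaw -0.19041928770901206 peg [ 0.47286595 -0.09422266] piv [ 0.41761823 -0.1080167 ] ring [ 0.49979041 -0.20811867] knob [ 0.55381048 -0.27276667]
H [0.46682312 0.04369765] con: peg [-0.08796213 -0.00428367] piv [-0.13960044 -0.02828515] ring [-0.03996717 -0.111025  ] knob [ 0.02531246 -0.16428007] lens 0.12950934389508537 0.21375425273463086
door now 0.06078394430949552
theta 0.5934097722598014 P [ 0.34678155 -0.06255685] dir -0.24605858820713233 knob goal [ 0.55530575 -0.11492723] P(now) [ 0.41736585 -0.1087949 ] dirnow -0.8800092319661197 -0.8834499405081458
bracket rect centre [-0.07195678 -0.00810723]
```

The crop shows the peg at (289,418) near the front end of the slot, the pivot at (315,515), the ring at (483,367) and the knob top at (613,265). That puts the door at about 0.06 rad, with a goal of about 0.59.

```bash
cat >> h.py <<'E'
def pose(p,yaw,tilt=0.):   # tilt>0: the stay's free end raised
    return np.array(p),R.from_euler('xyz',[np.pi,0,yaw])*R.from_rotvec([0,-tilt,0])
def rel(p,Rt,s=None,base=None):
    if base is None:
        s=s or observe(); base=(s['position'],R.from_euler('xyz',s['tool_rot']))
    p0,R0=base
    return ' '.join('%.4f'%q for q in R0.inv().apply(p-p0))+'  '+' '.join('%.2f'%q for q in (R0.inv()*Rt).as_rotvec(degrees=True))
E
python3 - <<'E'
from h import *
print(rel(*pose([.45,.2,.27],2.5))); print(rel(*pose([.554,-.273,.26],2.26)))
E
```

```text
-0.3559 -0.2845 -0.0388  -0.04 0.01 17.01
-0.6136 -0.6945 -0.0286  -0.04 0.01 30.76
```

Request:
send_rows(
  plan="-0.356 -0.285 -0.04 0 0 17 0.05;-0.356 -0.285 -0.04 0 0 17 0.05;-0.356 -0.285 -0.04 0 0 17 0.05;-0.356 -0.285 -0.04 0 0 17 0.05;-0.356 -0.285 -0.04 0 0 17 0.05;-0.356 -0.285 -0.04 0 0 17 0.05;-0.356 -0.285 -0.04 0 0 17 0.05;-0.356 -0.285 -0.04 0 0 17 0.05;-0.614 -0.695 -0.03 0 0 30.8 0.05;-0.614 -0.695 -0.03 0 0 30.8 0.05",
  grip_force=20,
)

```text
clock: 1.03
position: [0.409, 0.2233, 0.2607]
tool_rot: [3.141, -0.0, 2.253]
force: [1.5, -0.3, -0.3]
grip_width: 0.0503
finger_force: 0.0
```

```bash
python3 - <<'E'
from h import *
print(observe()['position'],rel(*pose([.554,-.273,.26],2.26)))
E
```

```text
[0.40903865 0.2232663  0.26072191] -0.4765 -0.2006 0.0005  0.03 -0.01 -0.38
```

Request:
send_rows(
  plan="-0.476 -0.2 0 0 0 0 0.05;-0.476 -0.2 0 0 0 0 0.05;-0.476 -0.2 0 0 0 0 0.05;-0.476 -0.2 0 0 0 0 0.05;-0.476 -0.2 0 0 0 0 0.05;-0.476 -0.2 0 0 0 0 0.05;-0.476 -0.2 0 0 0 0 0.05;-0.476 -0.2 0 0 0 0 0.05;-0.476 -0.2 0 0 0 0 0.05;-0.476 -0.2 0 0 0 0 0.05",
)

```text
clock: 1.87
position: [0.528, -0.1759, 0.2606]
tool_rot: [3.141, -0.0, 2.259]
force: [0.7, 2.0, 0.5]
grip_width: 0.0497
finger_force: 0.0
```

```bash
python3 - <<'E'
from h import *
print(observe()['position'],rel(*pose([.554,-.273,.26],2.26)))
E
```

```text
[ 0.52799957 -0.17594872  0.26056088] -0.0915 -0.0416 0.0006  0.01 -0.00 -0.03
```

Request:
send_rows(
  plan="-0.0915 -0.0416 0 0 0 0 0.05;-0.0915 -0.0416 0 0 0 0 0.05;-0.0915 -0.0416 0 0 0 0 0.05;-0.0915 -0.0416 0 0 0 0 0.05;-0.0915 -0.0416 0 0 0 0 0.05",
)

```text
clock: 2.28
position: [0.5535, -0.272, 0.26]
tool_rot: [-3.141, -0.001, 2.257]
force: [-0.5, 0.4, -0.4]
grip_width: 0.0501
finger_force: 0.0
```

```bash
cat >> h.py <<'E'
def wray(f,u,v):
    T=f['tool_from_camera']; a=np.array([u-f['cx'],v-f['cy']]); r=np.hypot(*a); t=r/f['fx']
    d=np.array([*(a/max(r,1e-9)*np.sin(t)),np.cos(t)])
    Rt=R.from_euler('xyz',f['s']['tool_rot']); return f['s']['position']+Rt.apply(T[:3,3]),Rt.apply(T[:3,:3]@d)
def wz(f,u,v,z):
    e,d=wray(f,u,v); return e+d*(z-e[2])/d[2]
def wproj(f,p):
    T=f['tool_from_camera']; Rt=R.from_euler('xyz',f['s']['tool_rot'])
    q=T[:3,:3].T@(Rt.inv().apply(np.array(p)-f['s']['position'])-T[:3,3]); t=np.arctan2(np.hypot(*q[:2]),q[2])
    return f['fx']*t*q[:2]/np.hypot(*q[:2])+[f['cx'],f['cy']]
E
python3 - <<'E'
from h import *
f=grab('wrist','w1.png'); print(f['s']['position'],f['fx'],f['tool_from_camera'].round(3))
for nm,p in dict(knobtop=(.554,-.273,.212),ring=(.4998,-.2081,.173),peg=(.473,-.0942,.181),piv=(.4176,-.108,.175)).items(): print(nm,wproj(f,p).round(0))
E
```

```text
[ 0.55347373 -0.27196831  0.25998078] 297.3186396354542 [[ 0.    -0.955 -0.298  0.077]
 [ 1.    -0.     0.001  0.001]
 [-0.001 -0.298  0.955 -0.142]
 [ 0.     0.     0.     1.   ]]
knobtop [252. 216.]
ring [251.  92.]
peg [319. -36.]
piv [251. -61.]
```

View pics/w1.png

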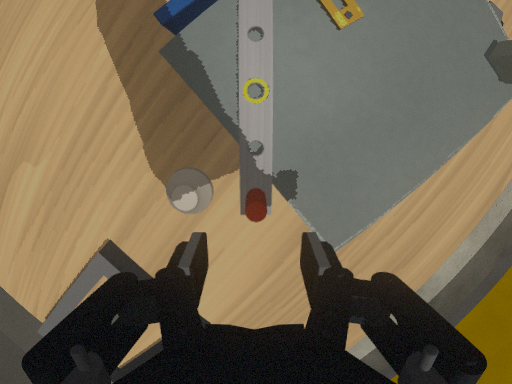

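The wrist view shows the ring at (256,91), the knob from (256,192) to (256,212), and the stay aligned with the image's vertical. The lampholder is well below.

```bash
python3 - <<'E'
from h import *
f=grab('wrist')
r=wz(f,256,91,.173); h3=wz(f,256.5,147,.173); h1=wz(f,256,33.5,.173); k=wz(f,256,210,.207)
d=(h3-h1)[:2]; print(r,h3,h1,k,np.hypot(*d),np.arctan2(*d[::-1])); u=d/np.hypot(*d); g=r[:2]+.085*u; print('knob',g,'piv',r[:2]-.13*u)
print(rel(*pose([*g,.26],np.arctan2(*d[::-1])+np.pi)));print(rel(*pose([*g,.179],np.arctan2(*d[::-1])+np.pi)))
E
```

```text
[ 0.50249675 -0.20410019  0.173     ] [ 0.53044055 -0.23738444  0.173     ] [ 0.47380603 -0.16923239  0.173     ] [ 0.55484714 -0.26796716  0.207     ] 0.08861247429485729 -0.8774351921384362
knob [ 0.55682245 -0.26947387] piv [ 0.4194104  -0.10411691]
-0.0014 0.0027 0.0004  0.01 -0.04 -0.24
-0.0015 0.0027 0.0814  0.01 -0.04 -0.24
```

Request:
send_rows(
  plan="-0.001 0.003 0.03 0 0 0 0.05;-0.001 0.003 0.06 0 0 0 0.05;-0.001 0.003 0.08 0 0 0 0.05;-0.001 0.003 0.08 0 0 0 0.05;-0.001 0.003 0.08 0 0 0 0.012;-0.001 0.003 0.08 0 0 0 0.012;-0.001 0.003 0.08 0 0 0 0.012;-0.001 0.003 0.08 0 0 0 0.012;-0.001 0.003 0.08 0 0 0 0.012;-0.001 0.003 0.08 0 0 0 0.012",
  grip_force=25,
)

```text
clock: 3.22
position: [0.5572, -0.2701, 0.1813]
tool_rot: [3.141, 0.001, 2.259]
force: [1.3, -1.7, 1.4]
grip_width: 0.0148
finger_force: 26.2
```

```bash
cat >> geo.py <<'E'
OFF=np.array([.0023,.0043]); YAW=-.1904; C=rot(YAW)
H=np.array([.4668,.0437])+OFF; PEG=np.array([.4729,-.0942])+OFF
P=lambda th:H+C@rot(-th)@[-.01,-.16]
def tool(th,a,tilt,hx=.2157,hz=.0133):  # tool pose for door th, stay heading a, tilt
    d=np.array([np.cos(a),np.sin(a),0]); Rt=R.from_euler('z',a)*R.from_rotvec([0,-tilt,0])
    p=np.array([*P(th),.168])+Rt.apply([hx,0,hz])
    return p,R.from_euler('xyz',[np.pi,0,a+np.pi])*R.from_rotvec([0,-tilt,0])
def goal(peg=PEG):
    th=brentq(lambda t:np.linalg.norm(P(t)-peg)-.13,0,1.2); d=peg-P(th); return th,np.arctan2(d[1],d[0])
E
python3 - <<'E'
from geo import *
print(goal(),P(.0608),tool(.0608,-.8774,0)[0],observe()['position'])
b=observe(); base=(b['position'],R.from_euler('xyz',b['tool_rot']))
for t in (.1,.2,.3): print(rel(*tool(.0608,-.8774,t),base=base))
tg,ag=goal(); base=tool(.0608,-.8774,.3)
for k in range(1,11):
    s=k/10; w=min(1,s*1.2); th=.0608+(tg-.0608)*w; a=-.8774+(ag+.8774)*s
    print(rel(*tool(th,a,.3),base=base),'|',np.linalg.norm(P(th)-PEG).round(3))
E
```

```text
(0.5930472230688938, np.float64(-0.24553400978226061)) [ 0.41964322 -0.10449271] [ 0.5575085 -0.2703832  0.1813   ] [ 0.55719553 -0.27010789  0.18129037]
0.0020 0.0001 -0.0215  0.02 -5.66 -0.29
0.0065 0.0001 -0.0426  0.01 -11.39 -0.29
0.0131 0.0000 -0.0632  -0.01 -17.12 -0.29
0.0088 0.0076 -0.0027  -1.07 0.00 -3.46 | 0.066
0.0187 0.0157 -0.0058  -2.14 -0.00 -6.92 | 0.075
0.0296 0.0243 -0.0092  -3.21 0.00 -10.38 | 0.084
0.0415 0.0333 -0.0128  -4.28 0.00 -13.83 | 0.093
0.0543 0.0428 -0.0168  -5.35 0.00 -17.29 | 0.101
0.0681 0.0526 -0.0211  -6.42 0.00 -20.75 | 0.11
0.0826 0.0628 -0.0255  -7.49 0.00 -24.21 | 0.119
0.0979 0.0733 -0.0303  -8.56 0.00 -27.67 | 0.127
0.1074 0.0841 -0.0332  -9.63 0.00 -31.13 | 0.13
0.1143 0.0947 -0.0354  -10.70 0.00 -34.59 | 0.13
```

Request:
send_rows(
  plan="0.001 0 -0.011 0 -2.8 0 0.012;0.002 0 -0.0215 0 -5.7 0 0.012;0.004 0 -0.032 0 -8.5 0 0.012;0.0065 0 -0.0426 0 -11.4 0 0.012;0.0096 0 -0.053 0 -14.3 0 0.012;0.013 0 -0.063 0 -17.1 0 0.012;0.013 0 -0.063 0 -17.1 0 0.012",
)

```text
clock: 3.8
position: [0.5483, -0.2586, 0.2449]
tool_rot: [3.14, 0.301, 2.26]
force: [0.9, -0.5, 0.6]
grip_width: 0.0149
finger_force: 26.1
```

Request:
send_rows(
  plan="0.0088 0.0076 -0.0027 -1.1 0 -3.5 0.012;0.0187 0.0157 -0.0058 -2.1 0 -6.9 0.012;0.0296 0.0243 -0.0092 -3.2 0 -10.4 0.012;0.0415 0.0333 -0.0128 -4.3 0 -13.8 0.012;0.0543 0.0428 -0.0168 -5.35 0 -17.3 0.012;0.0681 0.0526 -0.0211 -6.4 0 -20.75 0.012;0.0826 0.0628 -0.0255 -7.5 0 -24.2 0.012;0.098 0.0733 -0.0303 -8.6 0 -27.7 0.012;0.1074 0.0841 -0.0332 -9.6 0 -31.1 0.012;0.1143 0.0947 -0.0354 -10.7 0 -34.6 0.012",
)

```text
clock: 4.63
position: [0.5453, -0.1062, 0.2436]
tool_rot: [3.14, 0.297, 2.894]
force: [-1.2, 0.7, -2.0]
grip_width: 0.0152
finger_force: 26.1
```

```bash
python3 - <<'E'
from geo import *
s=observe(); b=(s['position'],R.from_euler('xyz',s['tool_rot'])); tg,ag=goal()
print(rel(*tool(tg,ag,.3)), s['force'].round(1),s['grip_width'])
print(rel(*tool(tg,ag,.2)));
E
```

```text
-0.0004 -0.0012 -0.0008  0.05 -0.17 -0.09 [-1.2  0.7 -2. ] 0.015172369578969525
-0.0007 -0.0013 0.0208  0.05 5.56 -0.08
```

```bash
python3 - <<'E'
from geo import *
tg,ag=goal()
for t in (.25,.2,.15): print(rel(*tool(tg,ag,t)))
E
```

```text
-0.0008 -0.0013 0.0100  0.05 2.69 -0.09
-0.0007 -0.0013 0.0208  0.05 5.56 -0.08
-0.0001 -0.0013 0.0316  0.05 8.42 -0.08
```

Request:
send_rows(
  plan="-0.0008 -0.001 0.005 0 1.35 0 0.012;-0.0008 -0.001 0.01 0 2.7 0 0.012;-0.0008 -0.001 0.0154 0 4.1 0 0.012;-0.0007 -0.001 0.0208 0 5.56 0 0.012;-0.0004 -0.001 0.0262 0 7 0 0.012;-0.0001 -0.001 0.0316 0 8.4 0 0.012;-0.0001 -0.001 0.0316 0 8.4 0 0.012",
)

```text
clock: 5.22
position: [0.5549, -0.111, 0.2123]
tool_rot: [3.141, 0.149, 2.89]
force: [-1.2, 0.7, -1.0]
grip_width: 0.0148
finger_force: 26.1
```

```bash
python3 - <<'E'
from h import *
f=grab('wrist','w2.png'); g=grab('top','top2.png'); print(f['s']['position'],f['s']['tool_rot'],f['s']['force'])
a=f['color'][0:200,180:380]; b=g['color'][190:270,290:390]
cv2.imwrite('pics/c2.png',np.hstack([cv2.resize(a,(400,400),interpolation=2),cv2.resize(b,(400,320),interpolation=2)[:,:] if 0 else cv2.copyMakeBorder(cv2.resize(b,(400,320),interpolation=2),0,80,0,0,0)])[:,:,::-1])
E
```

```text
[ 0.55488851 -0.11096379  0.21226437] [3.14130203 0.14867989 2.89045837] [-1.1982642   0.73595019 -1.01185213]
```

View pics/c2.png

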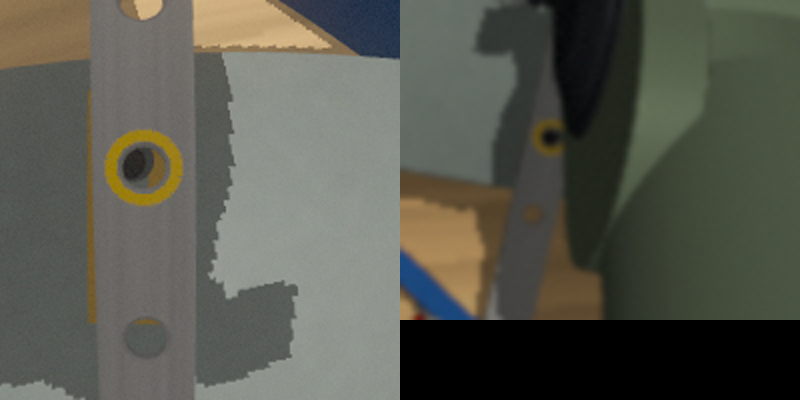

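Through the hole the peg top shows at crop (137,163) and the ring centre at (144,168), so the hole is within about 2 mm of the peg.

```bash
python3 - <<'E'
from geo import *
f=grab('wrist'); tg,ag=goal()
pk=wz(f,180+137/2,163/2,.181)[:2]; rg=wz(f,180+144/2,84,.173+.13*.149)[:2]
print('peg',pk,'was',PEG,'ring',rg)
tl=.1487; u=np.array([np.cos(ag),np.sin(ag)]); n=np.array([-u[1],u[0]])
print('peg-PEG along/across',(pk-PEG)@u,(pk-PEG)@n)
hx=P(tg)+u*(.13*np.cos(tl)-.005*np.sin(tl)); print('model ring',hx,'ring err along/across',(rg-hx)@u,(rg-hx)@n)
print('meas',f['s']['position'],'model tool',tool(tg,ag,tl)[0])
E
```

```text
peg [ 0.47453636 -0.09152362] was [ 0.4752 -0.0899] ring [ 0.47522727 -0.08972643]
peg-PEG along/across -0.0002490759089649707 -0.0017362379263294655
model ring [ 0.47308987 -0.08937122] ring err along/across 0.0021596397909339144 0.0001749924886409843
meas [ 0.55465089 -0.11088975  0.21321884] model tool [ 0.55410936 -0.10967391  0.21310974]
```

```bash
python3 - <<'E'
from geo import *
tg,ag=goal(); u=np.array([np.cos(ag),np.sin(ag)]); n=np.array([-u[1],u[0]])
G2=PEG-.0024*u-.0019*n; t2,a2=goal(G2); print(G2,t2,a2)
print(rel(*tool(t2,a2,.149),base=tool(tg,ag,.149)))
b=tool(t2,a2,.149)
for t in (.13,.115,.1,.085,.07): print(t,rel(*tool(t2,a2,t),base=b))
E
```

```text
[ 0.47241014 -0.09115964] 0.6109362035411703 -0.27277706269350255
0.0024 -0.0041 -0.0004  0.23 -0.00 1.54
0.13 -0.0002 -0.0000 0.0041  0.00 1.09 0.00
0.115 -0.0003 0.0000 0.0073  -0.00 1.95 -0.00
0.1 -0.0004 0.0000 0.0106  -0.00 2.81 -0.00
0.085 -0.0004 -0.0000 0.0138  -0.00 3.67 0.00
0.07 -0.0004 -0.0000 0.0171  0.00 4.53 0.00
```

Request:
send_rows(
  plan="0.001 -0.002 0 0 0 0.8 0.012;0.0024 -0.004 0 0.2 0 1.5 0.012;0.0024 -0.004 0 0.2 0 1.5 0.012",
)

```text
clock: 5.62
position: [0.5511, -0.1142, 0.2136]
tool_rot: [3.14, 0.153, 2.863]
force: [0.6, 0.2, 0.0]
grip_width: 0.0153
finger_force: 26.1
```

Request:
send_rows(
  plan="-0.0001 0 0.002 0 0.5 0 0.012;-0.0002 0 0.004 0 1.1 0 0.012;-0.0003 0 0.0065 0 1.75 0 0.012;-0.0003 0 0.0065 0 1.75 0 0.012",
)

```text
clock: 5.95
position: [0.5526, -0.1142, 0.2063]
tool_rot: [3.14, 0.12, 2.865]
force: [1.9, 0.7, -1.5]
grip_width: 0.0149
finger_force: 26.1
```

```bash
python3 - <<'E'
from h import *
f=grab('wrist'); print(f['s']['position'],f['s']['tool_rot'],f['s']['force'].round(1))
a=f['color'][40:120,210:300]
cv2.imwrite('pics/c3.png',cv2.resize(a,None,fx=6,fy=6,interpolation=2)[:,:,::-1])
E
```

```text
[ 0.55262557 -0.11416135  0.20627007] [3.14040671 0.11990164 2.86487814] [ 1.9  0.7 -1.5]
```

View pics/c3.png

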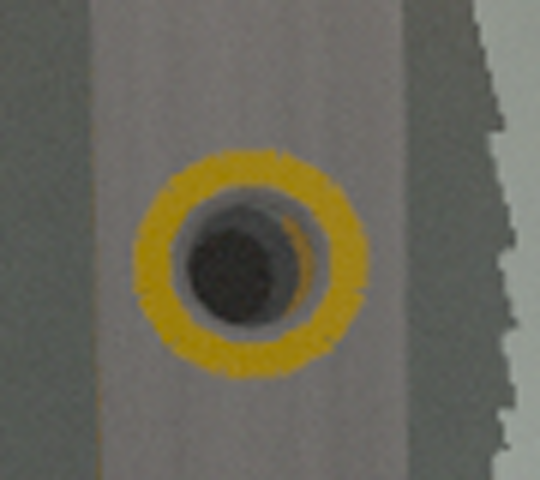

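The close-up shows the hole as a circle centred at crop (250,266), with the dark peg top as a disc at (230,267). The peg still sits about 1.8 mm to the image left.

```bash
python3 - <<'E'
from geo import *
f=grab('wrist'); s=f['s']; tl=s['tool_rot'][1]; a=s['tool_rot'][2]-np.pi
u=np.array([np.cos(a),np.sin(a)]); n=np.array([-u[1],u[0]])
pk=wz(f,210+230/6,40+267/6,.181)[:2]; rg=wz(f,210+250/6,40+265/6,.173+.13*tl)[:2]
print('peg',pk,'ring',rg,'d',(pk-rg)@u,(pk-rg)@n,'level shift',.13*(1-np.cos(tl))+.005*np.sin(tl),tl,a, s['grip_width'])
piv=rg-u*(.13*np.cos(tl)-.005*np.sin(tl)); print('piv',piv,'model',P(.6109), wz(f,251.7,wproj(f,[*piv,.173])[1],.173))
E
```

```text
peg [ 0.47333721 -0.09288064] ring [ 0.47313478 -0.0909852 ] d 0.0007128484369251581 -0.001767922029711567 level shift 0.0015482800351897478 0.1207214156119325 -0.2768753412232545 0.01492576002132412
piv [ 0.34957524 -0.05587275] model [ 0.34722047 -0.05614116] [ 0.34953201 -0.05602282  0.173     ]
```

```bash
cat >> geo.py <<'E'
def nudge(G,along,across):
    t,a=goal(G); u=np.array([np.cos(a),np.sin(a)]); return G+along*u+across*np.array([-u[1],u[0]])
G2=np.array([.47241,-.09116])
E
python3 - <<'E'
from geo import *
G3=nudge(G2,-.0008,-.0018); print(G3,goal(G3))
b=tool(*goal(G2),.1185); print(rel(*tool(*goal(G3),.1185),base=b)); print(rel(*tool(*goal(G3),.105),base=b))
E
```

```text
[ 0.47115464 -0.09267792] (0.616801197230837, np.float64(-0.290674505972628))
0.0008 -0.0033 -0.0001  0.12 -0.00 1.02
0.0006 -0.0033 0.0028  0.11 0.77 1.02
```

Request:
send_rows(
  plan="0.0004 -0.0017 0 0 0 0.5 0.012;0.0008 -0.0033 0 0.1 0 1 0.012;0.0006 -0.0033 0.0014 0.1 0.4 1 0.012;0.0006 -0.0033 0.0014 0.1 0.4 1 0.012",
)

```text
clock: 6.38
position: [0.551, -0.1173, 0.2052]
tool_rot: [3.14, 0.114, 2.847]
force: [0.5, 0.3, -0.9]
grip_width: 0.0151
finger_force: 26.1
```

```bash
python3 - <<'E'
from h import *
f=grab('wrist'); print(f['s']['position'],f['s']['tool_rot'],f['s']['force'].round(1))
a=f['color'][40:120,210:300]
cv2.imwrite('pics/c4.png',cv2.resize(a,None,fx=6,fy=6,interpolation=2)[:,:,::-1])
E
```

```text
[ 0.5510318  -0.11728786  0.20522463] [3.14000267 0.11366968 2.8469765 ] [ 0.5  0.3 -0.9]
```

View pics/c4.png

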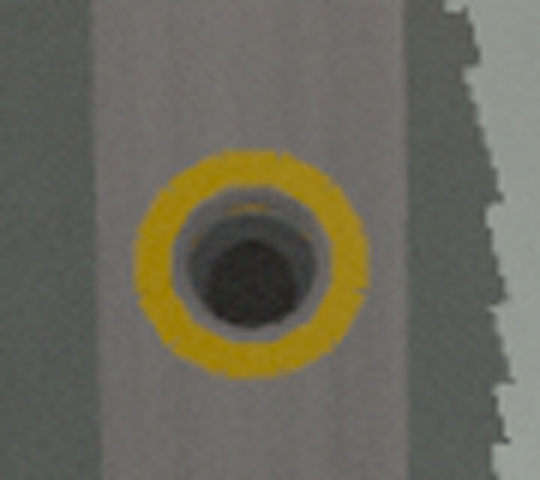

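Now the peg is at crop (252,282) and the hole at (250,266): aligned across the arm, with the peg slightly toward the free end, as expected at this tilt.

```bash
python3 - <<'E'
from geo import *
f=grab('wrist'); s=f['s']; tl=s['tool_rot'][1]; a=s['tool_rot'][2]-np.pi
u=np.array([np.cos(a),np.sin(a)]); n=np.array([-u[1],u[0]])
pk=wz(f,210+252/6,40+282/6,.181)[:2]; rg=wz(f,210+251/6,40+265/6,.173+.13*tl)[:2]
al=(pk-rg)@u-(.13*(1-np.cos(tl))+.005*np.sin(tl)); ac=(pk-rg)@n; print(pk,rg,'need',al,ac)
G3=np.array([.47115,-.09268]); G4=nudge(G3,al,ac); print(G4,goal(G4)); b=tool(*goal(G3),.112)
for t in (.1,.09,.08,.07,.06,.05,.04,.03,.02,.01,0): print(t,rel(*tool(*goal(G4),t),base=b))
E
```

```text
[ 0.47373358 -0.09305953] [ 0.47187006 -0.09255437] need 0.0005193306157681165 5.731453593098225e-05
[ 0.47166397 -0.09277395] (0.6129601473233788, np.float64(-0.28767536705678803))
0.1 -0.0007 0.0003 0.0026  -0.02 0.69 -0.17
0.09 -0.0008 0.0003 0.0048  -0.02 1.26 -0.17
0.08 -0.0008 0.0003 0.0070  -0.02 1.83 -0.17
0.07 -0.0009 0.0003 0.0091  -0.02 2.41 -0.17
0.06 -0.0009 0.0003 0.0113  -0.01 2.98 -0.17
0.05 -0.0009 0.0003 0.0134  -0.01 3.55 -0.17
0.04 -0.0009 0.0003 0.0156  -0.01 4.13 -0.17
0.03 -0.0009 0.0003 0.0178  -0.01 4.70 -0.17
0.02 -0.0008 0.0003 0.0199  -0.01 5.27 -0.17
0.01 -0.0007 0.0003 0.0221  -0.01 5.84 -0.17
0 -0.0007 0.0003 0.0242  -0.01 6.42 -0.17
```

Request:
send_rows(
  plan="-0.0004 0.0002 0.0013 0 0.35 -0.1 0.012;-0.0007 0.0003 0.0026 0 0.7 -0.17 0.012;-0.0007 0.0003 0.0037 0 1 -0.17 0.012;-0.0008 0.0003 0.0048 0 1.26 -0.17 0.012;-0.0008 0.0003 0.0048 0 1.26 -0.17 0.012",
)

```text
clock: 6.9
position: [0.5524, -0.1173, 0.2003]
tool_rot: [3.14, 0.091, 2.85]
force: [-2.1, 1.1, -0.6]
grip_width: 0.0142
finger_force: 26.1
```

Request:
send_rows(
  plan="0 0 0.001 0 0.3 0 0.012;0 0 0.0021 0 0.57 0 0.012;-0.0001 0 0.0032 0 0.86 0 0.012;-0.0001 0 0.0043 0 1.15 0 0.012;-0.0001 0 0.0043 0 1.15 0 0.012",
)

```text
clock: 7.32
position: [0.553, -0.1175, 0.1962]
tool_rot: [3.14, 0.072, 2.85]
force: [-1.4, 0.8, -0.9]
grip_width: 0.015
finger_force: 26.0
```

Request:
send_rows(
  plan="0 0 0.0011 0 0.3 0 0.012;0 0 0.0022 0 0.57 0 0.012;0 0 0.0033 0 0.86 0 0.012;0 0 0.0043 0 1.14 0 0.012;0 0 0.0054 0 1.43 0 0.012;0 0 0.0065 0 1.72 0 0.012;0 0 0.0065 0 1.72 0 0.012",
)

```text
clock: 7.9
position: [0.5537, -0.1177, 0.1898]
tool_rot: [3.14, 0.042, 2.85]
force: [1.1, -0.9, -0.5]
grip_width: 0.0149
finger_force: 26.0
```

Request:
send_rows(
  plan="0 0 0.0011 0 0.3 0 0.012;0 0 0.0022 0 0.57 0 0.012;0 0 0.0033 0 0.86 0 0.012;0 0 0.0043 0 1.14 0 0.012;0.0001 0 0.0054 0 1.43 0 0.012;0.0001 0 0.0065 0 1.72 0 0.012;0.0001 0 0.0065 0 1.72 0 0.012",
)

```text
clock: 8.48
position: [0.5536, -0.1176, 0.1832]
tool_rot: [3.14, 0.012, 2.85]
force: [2.1, -1.1, -0.1]
grip_width: 0.0152
finger_force: 26.1
```

Request:
send_rows(
  plan="0 0 0.001 0 0.3 0 0.012;0 0 0.0016 0 0.45 0 0.012;0 0 0.0016 0 0.45 0 0.012;0 0 0.0016 0 0.45 0 0.03;0 0 0.0016 0 0.45 0 0.05;0 0 0.0016 0 0.45 0 0.05;0 0 0.0016 0 0.45 0 0.05;0 0 0.0016 0 0.45 0 0.05",
)

```text
clock: 9.15
position: [0.5536, -0.1176, 0.1819]
tool_rot: [3.14, 0.004, 2.85]
force: [0.1, -0.3, 0.0]
grip_width: 0.0503
finger_force: 0.0
```

Request:
send_rows(
  plan="0 0 -0.02 0 0 0 0.05;0 0 -0.04 0 0 0 0.05;0 0 -0.07 0 0 0 0.05;0 0 -0.1 0 0 0 0.05;0 0 -0.1 0 0 0 0.05;0 0 -0.1 0 0 0 0.05",
)

```text
clock: 9.65
position: [0.5537, -0.1177, 0.2833]
tool_rot: [3.139, 0.007, 2.85]
force: [0.5, -0.0, -1.5]
grip_width: 0.0501
finger_force: 0.0
```

```bash
python3 - <<'E'
from h import *
f=grab('wrist'); g=grab('side')
a=f['color'][20:220,140:360]; b=g['color'][70:190,190:330]
b=cv2.resize(b,None,fx=2.6,fy=3.333,interpolation=2)[:400]
a=cv2.resize(a,None,fx=2,fy=2,interpolation=2)
cv2.imwrite('pics/c5.png',np.hstack([a[:min(len(a),len(b))],b[:min(len(a),len(b))]])[:,:800,::-1])
print(f['s']['position'],f['s']['force'].round(1))
E
```

```text
[ 0.55370638 -0.11770023  0.28326506] [ 0.5 -0.  -1.5]
```

View pics/c5.png

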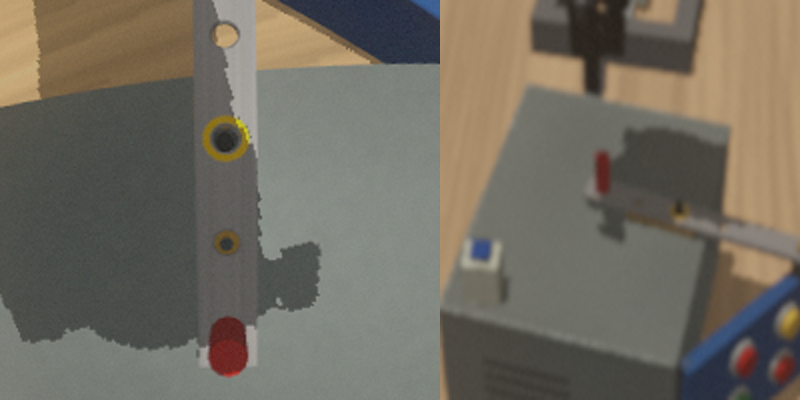

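The wrist view shows the peg inside the ring at (226,138), and the side view shows the stay lying flat with the black peg standing up through it at (680,207). The gripper is clear and the relay hasn't moved.

```bash
python3 -c "
from workcell import bot
print(bot.job_done())"
```

```text
the job is handed in; nothing more can be done
None
```

The door is propped open at about 0.6 rad, with the stay's middle hole down over the peg, the stay lying flat and the gripper clear; I handed the job in at about 10 s and it returned no verdict.

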